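# Stand each potted plant in its own drip saucer

### The arm

A 6-joint arm with a two-finger parallel gripper is mounted at the origin on the work surface. World frame = base frame: x ahead of the robot, y to its left, z up, the work surface at z = 0. Lengths are in m, angles in rad, forces in N, time in s.
With the tool pointing down it reaches from about 0.35 to 1 m from the base axis. Payload 7.1 kg.
Tool frame: the origin (TCP) lies at the very end of the fingers, on their centre line; the grasp point (between the pads) lies 19 mm behind it; z points along the fingers, y is the direction in which the jaws open and shut (so a half turn about z gives the same grasp; the last joint's range is limited). The gripper opens to 85 mm and grips with 20 to 120 N. Pads are 22 mm wide; open, the fingers measure 114 mm over their backs; the gripper's body (76 mm by 85 mm) begins 54 mm behind the grasp point. The pads swing forward as they close: fully open they stand 13 mm farther back than shut.
Start: joints at [-1.221, 0.423, 1.63, -0, 1.089, -0.019], TCP at [0.225, -0.583, 0.231] pointing down, gripper open.
Joint ranges: [-3, 3], [-0.9, 2.11], [0.09, 2.58], [-1.31, 4.45], [0.11, 2.69], [-2.54, 2.54]. Speed limits (rad/s): [2.39, 2.39, 3.01, 3.14, 3.14, 3.14].

### API

Orientations are given as a unit quaternion [x, y, z, w].
In Python, from station import get_obs, get_image, close_job gives the robot as it stands.
- The arm moves only by the shell command python3 -m inch 'ROWS'. ROWS is a JSON object of lists of equal length, an entry for each row: "linear": the shift along the tool's x, y, z in mm, a list of three; "turn": the turn about the tool's z in degrees; "grip": the opening, from -1 (shut) to 1 (fully open). In form: {"linear": [[dx, dy, dz], ...], "turn": [turn, ...], "grip": [grip, ...]}. A call has exactly 10 rows; each row shifts and turns the commanded pose from where the row before left it, along the tool's axes as they then stand; what a row does not reach is not made up. A row lasts 1/12 s, in which the tool goes at most 41.7 mm and 7.16 degrees, less where a joint would pass 70% of its speed; a pose out of reach is approached as far as the arm can. A call with a gripper value outside its range is refused whole. The fingers move at their own pace and stop on an object; the grip force is fixed at half the most. Time passes only in rows, so rows that do not move let the fingers close, or fill a call up. It gives the time, the measured TCP pose, the force and the opening at its end, in the units of the state.
- get_obs(): the state, without advancing time (a new reading comes with each control period).
- get_image(name): name is "scene" or "top" or "wrist"; returns a dict with "pixels" (420x560x3 uint8, blue, green, red), "range_z" (420x560 float32, m along the optical axis (not along the pixel's ray), 0 where there is no reading), "mtx" (3x3 intrinsics, pixels), "dist_coeffs" ([k1, k2, p1, p2, k3] as OpenCV has them; the pictures are not rectified), "R" (3x3) and "t" (3): a world point X has camera coordinates R X + t; the wrist camera has in their place "mount" (4x4, takes a point from camera to tool coordinates, whose origin is the TCP and whose axes are the flange's). Camera axes: x right, y down, z forward; pixel columns grow to the right and rows downward; lengths in m; the calibration is good to about 2 mm. A picture is of the moment at which its call begins: read the wrist's pose just before it.
- close_job(): hands the job in, once; it reports no verdict.
The state is a dict: "t": time; "joint_positions": joint angles; "qd": joint speeds; "joint_torque": joint torques, N m; "ee_pos": TCP position; "tcp_rot": TCP orientation; "force": force on the tool from outside, world axes, zero at the start; "ft_torque": the same for the moment, N m; "grip_width": opening from 0.0 (shut) to 1.0 (fully open).
Only numpy, scipy, OpenCV 4.12 (cv2) and the standard library are available. Lean on these libraries where they do the work, as an engineer would, in place of code of your own. Each camera call takes 0.05 s, during which the arm holds its last target.

### The job

Take the four potted plants that have a saucer out of the grey tray and stand each upright in the middle of its matching saucer on the wooden stand: the two terracotta pots by size, the white pot in the white saucer, and the square black pot squarely in the square black saucer. Set them down without dropping them, never tip a plant over, and do not push the saucers about. Leave the green pot in the tray and the trowel where they are.

Things in the scene. Friction and masses are not known exactly. Their poses are not given: they have to be found in the camera images.
- pot_large_mid (a point): larger of two terracotta-coloured round pots, with pale gravel and a dark green ribbed ball cactus: 60 mm tall to the rim, plant 17 mm above the rim; upright collar 68 mm across, 18 mm high; foot 52 mm across; about 0.2 kg. Point: on its axis, half-way up (30 mm above the underside), z up. Starts upright in the tray; grip across the collar from above.
- pot_small_mid (a point): smaller of two terracotta-coloured round pots, with pale gravel and a blue-green rosette succulent: 52 mm tall to the rim, plant 12 mm above it; upright collar 52 mm across, 16 mm high; foot 38 mm across; about 0.1 kg. Point: on its axis, half-way up (26 mm above the underside), z up. Starts upright in the tray; grip across the collar from above.
- pot_black_mid (a point): black square plastic pot, with pale gravel and a small spiky green plant: 58 mm tall to the rim, plant 18 mm above it; upright collar 60 x 60 mm, 16 mm high; foot 48 x 48 mm; about 0.15 kg. Point: on its axis, half-way up (29 mm above the underside), z up. x and y are square to its sides. Starts upright in the tray; grip across the collar from above.
- pot_white_mid (a point): white glazed round pot, with pale gravel and a cluster of pale green pebble-like plants: 55 mm tall to the rim, plants 10 mm above it; upright collar 62 mm across, 14 mm high; foot 48 mm across; about 0.17 kg. Point: on its axis, half-way up (27.5 mm above the underside), z up. Starts upright in the tray; grip across the collar from above.
- saucer_large: larger of two terracotta-coloured round drip saucers, 91 mm across the rim, flat floor 76 mm across. Loose, on the wooden plant stand (fixed, 270 x 270 mm, top 30 mm above the bench; four saucers, two by two, about 130 mm apart). Rim 14 mm high, floor 4 mm thick. Origin: middle of the underside, z up.
- saucer_small: smaller of two terracotta-coloured round drip saucers, 77 mm across the rim, flat floor 62 mm across. Loose, on the wooden plant stand (fixed, 270 x 270 mm, top 30 mm above the bench; four saucers, two by two, about 130 mm apart). Rim 14 mm high, floor 4 mm thick. Origin: middle of the underside, z up.
- saucer_black: black square drip saucer, 80 x 80 mm outside, flat floor 72 x 72 mm, x and y square to its sides. Loose, on the wooden plant stand (fixed, 270 x 270 mm, top 30 mm above the bench; four saucers, two by two, about 130 mm apart). Rim 14 mm high, floor 4 mm thick. Origin: middle of the underside, z up.
- saucer_white: white glazed round drip saucer, 87 mm across the rim, flat floor 72 mm across. Loose, on the wooden plant stand (fixed, 270 x 270 mm, top 30 mm above the bench; four saucers, two by two, about 130 mm apart). Rim 14 mm high, floor 4 mm thick. Origin: middle of the underside, z up.
- pot_green_mid (a point): green round pot of seedlings, 64 mm across, 56 mm tall, seedlings 12 mm above the rim; no saucer, stays in the tray. Point: on its axis, half-way up (28 mm above the underside), z up. The tray (grey, fixed, left or right of the middle, stand on the other side): 260 x 380 mm, floor 4 mm thick, walls 28 mm high; five pots 120 mm apart in two rows of three, one place empty.
- trowel_mid (a point): hand trowel, dark wooden handle and steel blade, 260 mm long and 65 mm wide, about 25 mm high, loose, lying on the bench beyond the tray and stand as seen from the robot; stays there. Point: near mid-length, 12.5 mm above the bench; x runs from handle to blade.
Not all that is in view belongs to the job. Leave any pink look-alike of the part that bears pot_small_mid alone.

How it is judged:
By the outcome, as a careful person would: the job done as asked, in the order asked, and still so for the second after the job is handed in, with the robot touching nothing.
It also fails if it takes over 120 s, if anything falls off the work surface, if the arm or the gripper's body presses on something with over 40 N, if the wrist force passes 120 N, or if a joint passes its speed limit or range.

## Working session

There is one attempt and no reset: what is moved stays moved. The work goes in short steps, Python scripts to look and compute and a shell command to move; the robot and the scene stay as the last step left them, time stands still between calls to the robot, and variables do not carry over. Pictures are saved under pics/ and viewed, and the job is handed in when it is done.

```bash
ls; mkdir -p pics
python3 - <<'E'
from station import *
import cv2
o=get_obs();print(o)
for n in("scene","top"):
    im=get_image(n);cv2.imwrite(f"pics/{n}0.png",im["pixels"]);print(n,im["mtx"],im["dist_coeffs"],im["R"],im["t"])
E
```

```text
pics
{'t': 0.0, 'joint_positions': array([-1.22099735e+00,  4.23872999e-01,  1.63069768e+00, -9.68125063e-06,
        1.08856935e+00, -1.89767219e-02]), 'qd': array([-0.00124606,  0.0009269 ,  0.00023203, -0.00097103,  0.00068145,
        0.00127645]), 'joint_torque': array([-1.76122066e-03, -5.57398617e+01, -2.81744134e+01, -4.65214657e-05,
        7.37172319e-03,  1.40523412e-05]), 'ee_pos': array([ 0.22514464, -0.58245581,  0.23052258]), 'tcp_rot': array([ 9.83047963e-01,  1.83346948e-01, -1.31621782e-04, -7.62419476e-04]), 'force': array([-0.26981553, -0.06149847, -0.10403259]), 'ft_torque': array([-0.00603304,  0.04823597,  0.06394442]), 'grip_width': 0.9989034385329394}
scene [[406.3744563    0.         280.49245648]
 [  0.         406.3744563  210.87326002]
 [  0.           0.           1.        ]] [-0.11838099  0.          0.          0.          0.        ] [[-0.80414135  0.59443173  0.002759  ]
 [ 0.39312171  0.53528113 -0.74761583]
 [-0.44588341 -0.60010418 -0.66412571]] [ 0.47564759 -0.13620418  1.14773986]
top [[407.73419415   0.         282.65936415]
 [  0.         407.73419415 214.79496635]
 [  0.           0.           1.        ]] [-0.07333986  0.          0.          0.          0.        ] [[ 0.02513463 -0.99958599  0.01400354]
 [-0.98425698 -0.02719575 -0.17463845]
 [ 0.17494699 -0.00939361 -0.98453304]] [-0.07101856  0.53428118  0.97362975]
```

View pics/top0.png

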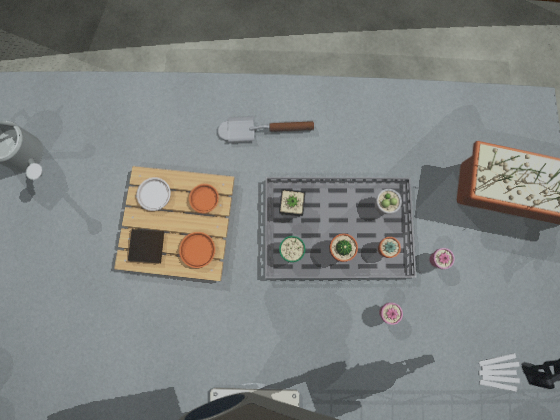

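View pics/scene0.png

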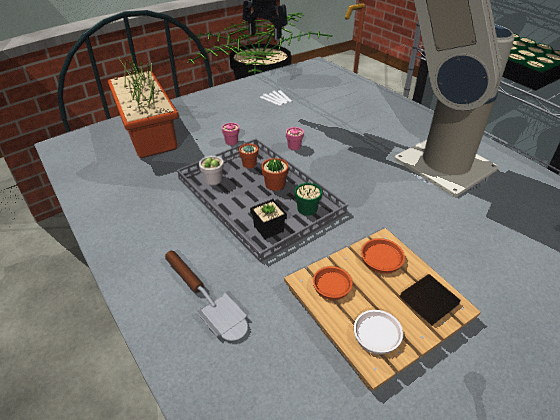

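```bash
cat > h.py <<'E'
from station import *
import cv2, numpy as np
from scipy.spatial.transform import Rotation as Ro
def pose(im,o=None):
    if "mount" in im:
        T=np.eye(4);T[:3,:3]=Ro.from_quat(o["tcp_rot"]).as_matrix();T[:3,3]=o["ee_pos"]
        C=T@im["mount"];return C[:3,:3],C[:3,3]
    return im["R"].T,-im["R"].T@im["t"]
def rays(im,uv):
    p=cv2.undistortPoints(np.array(uv,float).reshape(-1,1,2),im["mtx"],im["dist_coeffs"]).reshape(-1,2)
    return np.c_[p,np.ones(len(p))]
def onplane(im,uv,z,o=None):
    R,c=pose(im,o);d=rays(im,uv)@R.T
    return c+d*((z-c[2])/d[:,2])[:,None]
def cloud(im,o=None):
    v,u=np.mgrid[:420,:560];R,c=pose(im,o)
    P=(rays(im,np.c_[u.ravel(),v.ravel()])*im["range_z"].reshape(-1,1))@R.T+c
    P[im["range_z"].ravel()==0]=np.nan
    return P.reshape(420,560,3)
def proj(im,X,o=None):
    R,c=pose(im,o);Rc=R.T
    return cv2.projectPoints(np.array(X,float).reshape(-1,1,3),cv2.Rodrigues(Rc)[0],-Rc@c,im["mtx"],im["dist_coeffs"])[0].reshape(-1,2)
E
python3 - <<'E'
from h import *
im=get_image("top");P=cloud(im);np.savez("top0.npz",**{k:im[k] for k in im})
cv2.imwrite("pics/c1.png",cv2.resize(im["pixels"][165:290,255:420],None,fx=4.8,fy=4.8,interpolation=cv2.INTER_CUBIC))
cv2.imwrite("pics/c2.png",cv2.resize(im["pixels"][160:290,105:245],None,fx=4.6,fy=4.6,interpolation=cv2.INTER_CUBIC))
for n,(u,v) in dict(black=(291,202),white=(389,201),green=(292,249),large=(343,248),small=(389,247),sw=(153,194),ss=(203,198),sb=(146,246),sl=(197,250),tray=(320,225),pinkA=(443,259),pinkB=(391,313)).items(): print(n,P[v,u].round(3))
E
```

```text
black [ 0.564 -0.076  0.071]
white [ 0.576 -0.322  0.061]
green [ 0.45  -0.082  0.052]
large [ 0.454 -0.204  0.076]
small [ 0.46  -0.32   0.062]
sw [0.584 0.278 0.033]
ss [0.576 0.148 0.033]
sb [0.449 0.284 0.035]
sl [0.443 0.155 0.036]
tray [ 0.519 -0.155  0.006]
pinkA [ 0.434 -0.457  0.057]
pinkB [ 0.301 -0.324  0.057]
```

View pics/c1.png

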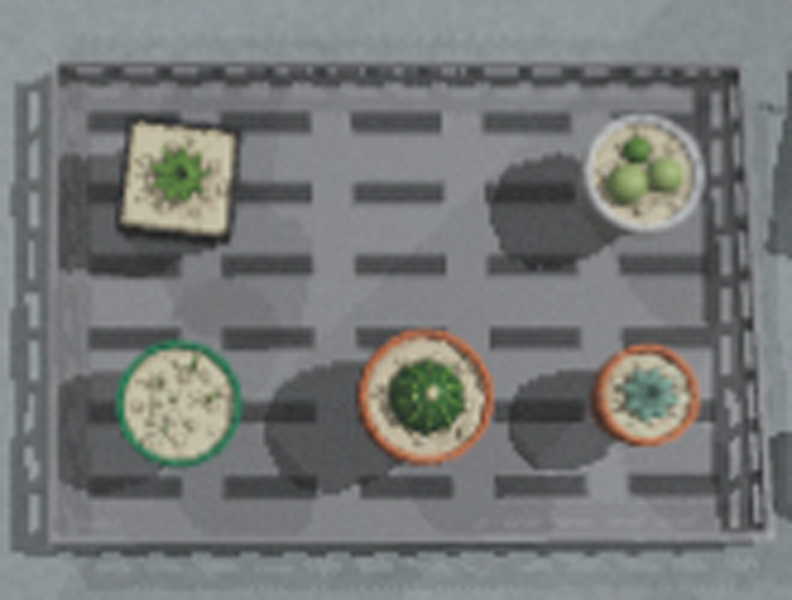

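View pics/c2.png

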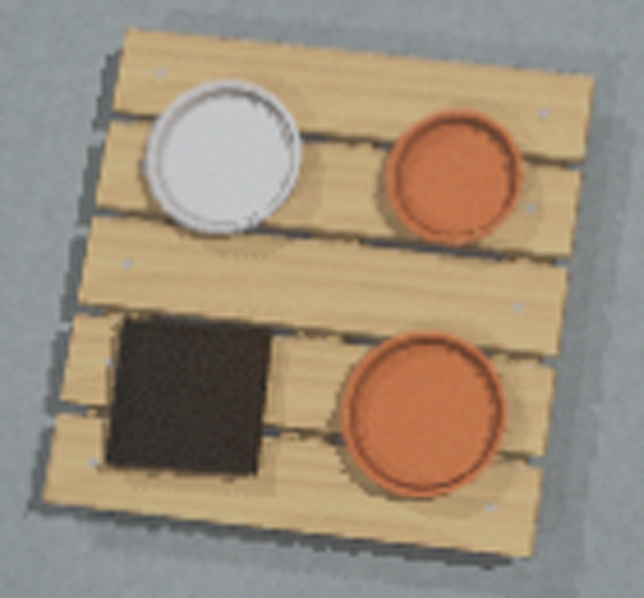

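Run:
```python
from h import *
im=dict(np.load("top0.npz"))
f=lambda p,o,s:(np.array(p,float)+.5)/s-.5+o
A=lambda p:f(p,[255,165],4.8); B=lambda p:f(p,[105,160],4.6)
for n,p,z in [("white",(644,174),.059),("green",(180,403),.060),("large",(426,397),.064),("small",(647,395),.056)]: print(n,onplane(im,A(p),z).round(4)[0])
q=onplane(im,A([(133,121),(240,126),(232,238),(119,230)]),.062);print("black",q.round(4),q.mean(0));d=np.diff(q[[0,1,2,3,0]],axis=0);print(np.linalg.norm(d,axis=1),np.degrees(np.arctan2(d[:,1],d[:,0])))
for n,p in [("sw",(224,157.5)),("ss",(454,177)),("sl",(423.5,414.5))]: print(n,onplane(im,B(p),.044).round(4)[0])
q=onplane(im,B([(124,319),(272,325),(258,474),(105,466)]),.044);print("sb",q.round(4),q.mean(0));d=np.diff(q[[0,1,2,3,0]],axis=0);print(np.linalg.norm(d,axis=1),np.degrees(np.arctan2(d[:,1],d[:,0])))
q=onplane(im,B([(124,28),(595,76),(530,557),(43,500)]),.030);print("stand",q.round(4),q.mean(0));d=np.diff(q[[0,1,2,3,0]],axis=0);print(np.linalg.norm(d,axis=1),np.degrees(np.arctan2(d[:,1],d[:,0])))
o=get_obs();w=get_image("wrist");print(w["mount"].round(4),w["mtx"])
cv2.imwrite("pics/w0.png",w["pixels"])
P=cloud(im)
for c,r,lo in [((.575,-.322),.05,.05),((.454,-.204),.05,.054),((.46,-.32),.05,.047),((.565,-.076),.05,.05)]:
    m=(np.hypot(P[...,0]-c[0],P[...,1]-c[1])<r)&(P[...,2]>lo);v=P[m];print((v.min(0)+v.max(0))[:2]/2,np.ptp(v,0),cv2.minAreaRect((v[:,:2]*1000).astype(np.float32)))
```

```text
white [ 0.5769 -0.3225  0.059 ]
green [ 0.4507 -0.0819  0.06  ]
large [ 0.4566 -0.2068  0.064 ]
small [ 0.4612 -0.3226  0.056 ]
black [[ 0.5967 -0.0543  0.062 ]
 [ 0.5956 -0.11    0.062 ]
 [ 0.5363 -0.1068  0.062 ]
 [ 0.5389 -0.0486  0.062 ]] [ 0.56686933 -0.0799327   0.062     ]
[0.05573222 0.05939729 0.05831998 0.05809298] [-91.10059598 176.90686637  87.47119756  -5.67670372]
sw [0.5816 0.2735 0.044 ]
ss [0.574 0.145 0.044]
sl [0.4429 0.1538 0.044 ]
sb [[0.49   0.3214 0.044 ]
 [0.4891 0.2395 0.044 ]
 [0.4082 0.2412 0.044 ]
 [0.4099 0.3249 0.044 ]] [0.44930382 0.28176342 0.044     ]
[0.08184518 0.08086012 0.08367393 0.08022723] [-90.6528008  178.79232241  88.88735909  -2.51648754]
stand [[0.6588 0.342  0.03  ]
 [0.6373 0.0717 0.03  ]
 [0.3688 0.0946 0.03  ]
 [0.391  0.3629 0.03  ]] [0.51396941 0.21778803 0.03      ]
[0.27115444 0.26951037 0.2692559  0.2685856 ] [-94.53154823 175.12476995  85.27266722  -4.47107118]
[[-1.000e-04 -9.640e-01 -2.658e-01  6.660e-02]
 [ 1.000e+00  1.000e-04 -9.000e-04  6.000e-04]
 [ 9.000e-04 -2.658e-01  9.640e-01 -1.422e-01]
 [ 0.000e+00  0.000e+00  0.000e+00  1.000e+00]] [[371.30901262   0.         276.20853128]
 [  0.         371.30901262 210.66057218]
 [  0.           0.           1.        ]]
[ 0.57742034 -0.32204124] [0.06026439 0.06046831 0.02065998] ((578.4652099609375, -321.7466735839844), (59.86504364013672, 60.658660888671875), 54.3546142578125)
[ 0.45785638 -0.20735436] [0.06786404 0.06660074 0.02952024] ((457.0044250488281, -206.7734832763672), (66.94050598144531, 66.14468383789062), 45.68339920043945)
[ 0.46113204 -0.32257662] [0.05004024 0.0494899  0.01723158] ((461.78924560546875, -322.9997253417969), (50.382408142089844, 48.59412384033203), 24.71314239501953)
[ 0.56795045 -0.07803185] [0.06365877 0.06163501 0.02407245] ((568.5193481445312, -78.49771881103516), (59.67308044433594, 61.02931594848633), 85.14664459228516)
```

View pics/w0.png

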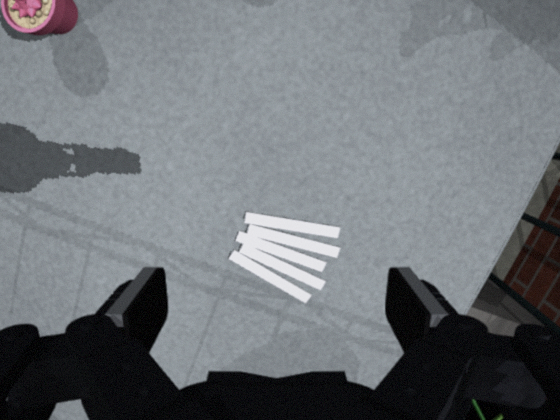

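```bash
python3 -m inch '{"linear":[[0,0,0],[0,0,0],[0,0,0],[0,0,0],[0,0,0],[0,0,0],[0,0,0],[0,0,0],[0,0,0],[0,0,0]],"turn":[-6.89,-6.89,-6.89,-6.89,-6.89,-6.89,-6.89,-6.89,-6.89,-6.86],"grip":[1,1,1,1,1,1,1,1,1,1]}'
python3 -m inch '{"linear":[[30,20,0],[38,24,0],[38,24,0],[38,24,0],[38,24,0],[38,24,0],[38,24,0],[38,24,0],[38,24,0],[38,20,0]],"turn":[0,0,0,0,0,0,0,0,0,0],"grip":[1,1,1,1,1,1,1,1,1,1]}'
```

```text
t: 1.03
ee_pos: [0.2253, -0.5828, 0.2311]
tcp_rot: [0.705, 0.709, 0.0, -0.0]
force: [-0.3, -0.4, 1.0]
grip_width: 0.999
t: 1.87
ee_pos: [0.4438, -0.2326, 0.2315]
tcp_rot: [0.707, 0.707, 0.0, 0.0]
force: [0.6, -0.3, 0.3]
grip_width: 1.002
```

```bash
python3 -m inch '{"linear":[[0,0,0],[0,0,0],[0,0,0],[0,0,0],[0,0,0],[0,0,0],[0,0,0],[0,0,0],[0,0,0],[0,0,0]],"turn":[0,0,0,0,0,0,0,0,0,0],"grip":[1,1,1,1,1,1,1,1,1,1]}'
cat > snap.py <<'E'
import sys
from h import *
o=get_obs();im=get_image("wrist");np.savez(f"{sys.argv[1]}.npz",ee=o["ee_pos"],q=o["tcp_rot"],**im)
cv2.imwrite(f"pics/{sys.argv[1]}.png",im["pixels"]);print(o["ee_pos"].round(4),o["tcp_rot"].round(4),o["joint_positions"].round(2))
E
python3 snap.py w1
```

```text
t: 2.7
ee_pos: [0.4426, -0.2345, 0.2313]
tcp_rot: [0.707, 0.707, 0.0, -0.0]
force: [-0.7, 0.1, 0.3]
grip_width: 1.003
[ 0.4426 -0.2345  0.2313] [ 0.7073  0.707   0.     -0.    ] [-0.51  0.24  1.9   0.    1.   -0.51]
```

View pics/w1.png

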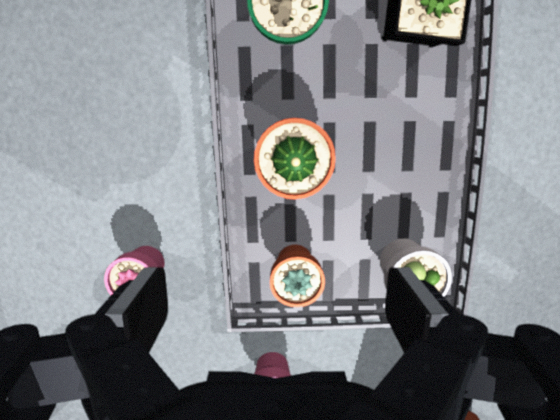

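```bash
cat > wp.py <<'E'
import sys
from h import *
# usage: wp.py name z u,v ...
d=dict(np.load(sys.argv[1]+".npz"));o=dict(ee_pos=d["ee"],tcp_rot=d["q"])
print(onplane(d,[list(map(float,a.split(","))) for a in sys.argv[3:]],float(sys.argv[2]),o).round(4))
E
python3 wp.py w1 .064 294.5,158.5 253,158 336,158 294,118 294,199; python3 wp.py w1 .056 297.5,281 269,281 326,281
```

```text
[[ 0.4573 -0.2079  0.064 ]
 [ 0.4227 -0.2075  0.064 ]
 [ 0.492  -0.2074  0.064 ]
 [ 0.4566 -0.1748  0.064 ]
 [ 0.4573 -0.2427  0.064 ]]
[[ 0.462  -0.3237  0.056 ]
 [ 0.4352 -0.3237  0.056 ]
 [ 0.4888 -0.3238  0.056 ]]
```

```bash
python3 -m inch '{"linear":[[9.1,5,0],[9.1,5,0],[9,4.5,0],[0,0,20],[0,0,20],[0,0,20],[0,0,20],[0,0,20],[0,0,10],[0,0,0]],"turn":[0,0,0,0,0,0,0,0,0,0],"grip":[1,1,1,1,1,1,1,1,1,1]}'
python3 snap.py w2
```

```text
t: 3.58
ee_pos: [0.4563, -0.2056, 0.1194]
tcp_rot: [0.707, 0.707, -0.001, -0.002]
force: [-0.7, 0.4, 1.1]
grip_width: 0.997
[ 0.4563 -0.2056  0.1194] [ 7.068e-01  7.074e-01 -7.000e-04 -2.000e-03] [-0.45  0.42  1.97  0.    0.76 -0.45]
```

View pics/w2.png

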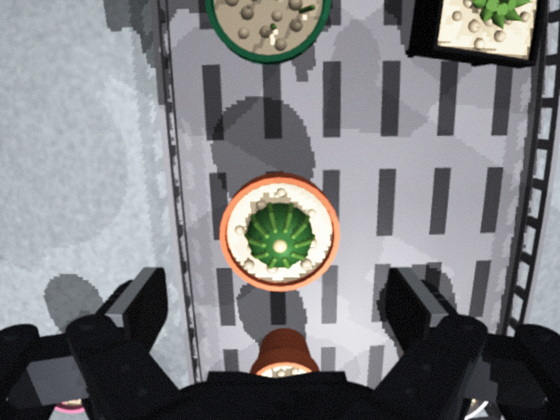

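```bash
python3 wp.py w2 .064 280,231.5 219.5,232 341,232 280,172 280,291
python3 -m inch '{"linear":[[-1,0.5,15],[-1,0,20],[0,0,20],[0,0,15],[0,0,10],[0,0,9],[0,0,0],[0,0,0],[0,0,0],[0,0,0]],"turn":[0,0,0,0,0,0,0,0,0,0],"grip":[1,1,1,1,1,1,1,1,1,1]}'
```

```text
[[ 0.4578 -0.2055  0.064 ]
 [ 0.4238 -0.2059  0.064 ]
 [ 0.4921 -0.2057  0.064 ]
 [ 0.4577 -0.1719  0.064 ]
 [ 0.4579 -0.2424  0.064 ]]
t: 4.47
ee_pos: [0.4584, -0.2093, 0.0332]
tcp_rot: [0.707, 0.707, 0.0, 0.001]
force: [-0.4, -0.3, 0.1]
grip_width: 0.998
```

```bash
python3 -m inch '{"linear":[[1.5,0,2],[0,0,0],[0,0,0],[0,0,0],[0,0,0],[0,0,0],[0,0,0],[0,0,0],[0,0,0],[0,0,0]],"turn":[0,0,0,0,0,0,0,0,0,0],"grip":[1,0.8,0.5,0.3,0.3,0.3,0.3,0.3,0.3,0.3]}'
python3 snap.py w3
```

```text
t: 5.3
ee_pos: [0.4578, -0.2075, 0.031]
tcp_rot: [0.707, 0.707, 0.0, 0.0]
force: [-2.1, 1.3, 8.8]
grip_width: 0.775
[ 0.4578 -0.2075  0.031 ] [7.071e-01 7.071e-01 1.000e-04 1.000e-04] [-0.45  0.58  2.    0.    0.56 -0.45]
```

View pics/w3.png

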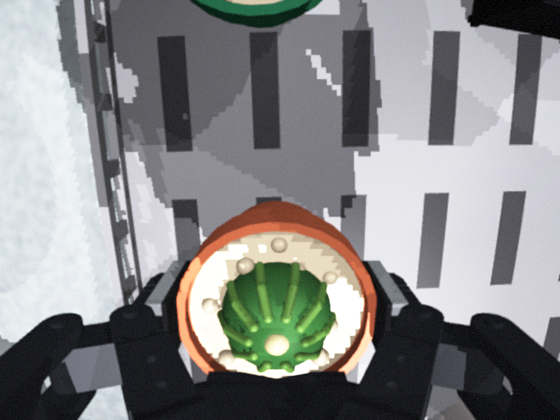

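```bash
python3 -m inch '{"linear":[[0,0,-5],[0,0,-10],[0,0,-15],[0,0,-20],[0,0,-20],[0,0,-20],[0,0,-20],[0,0,-15],[0,0,-10],[0,0,0]],"turn":[0,0,0,0,0,0,0,0,0,0],"grip":[-0.2,-0.2,-0.2,-0.2,-0.2,-0.2,-0.2,-0.2,-0.2,-0.2]}'
python3 -m inch '{"linear":[[10,0,0],[18,0,0],[26,0,0],[28,0,0],[28,0,0],[28,0,0],[28,0,0],[28,0,0],[28,0,0],[28,0,0]],"turn":[0,0,0,0,0,0,0,0,0,0],"grip":[-0.2,-0.2,-0.2,-0.2,-0.2,-0.2,-0.2,-0.2,-0.2,-0.2]}'
python3 -m inch '{"linear":[[28,0,0],[26,0,0],[20,0,0],[10,0,0],[0,0,0],[0,0,0],[0,0,0],[0,0,0],[0,0,0],[0,0,0]],"turn":[0,0,0,0,0,0,0,0,0,0],"grip":[-0.2,-0.2,-0.2,-0.2,-0.2,-0.2,-0.2,-0.2,-0.2,-0.2]}'
python3 snap.py w4
```

```text
t: 6.18
ee_pos: [0.4588, -0.2081, 0.1677]
tcp_rot: [0.707, 0.707, 0.001, 0.002]
force: [-0.0, -0.3, -1.4]
grip_width: 0.777
t: 7.02
ee_pos: [0.4562, 0.0443, 0.164]
tcp_rot: [0.707, 0.707, -0.001, -0.001]
force: [-0.5, -0.4, -1.9]
grip_width: 0.783
t: 7.85
ee_pos: [0.4577, 0.1257, 0.1653]
tcp_rot: [0.708, 0.707, -0.0, -0.0]
force: [0.5, -0.3, -1.8]
grip_width: 0.781
[0.4577 0.1257 0.1653] [ 7.075e-01  7.067e-01 -1.000e-04 -0.000e+00] [ 0.24  0.3   2.01 -0.    0.83  0.24]
```

View pics/w4.png

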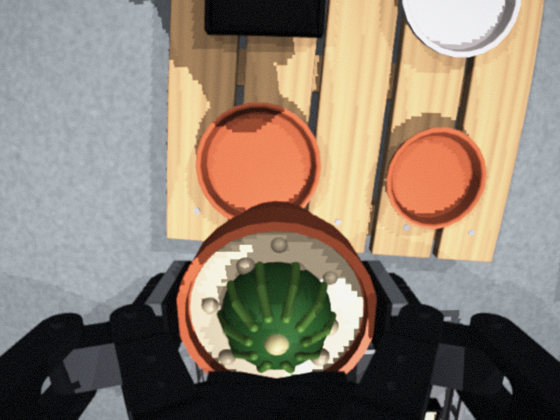

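```bash
python3 wp.py w4 .044 258.5,162 196,162 321,162 258.5,102 ; python3 wp.py w4 .044 435.5,178 386,178 485,178 435.5,127 435.5,229; python3 wp.py w4 .198 177,300 377,300
python3 - <<'E'
from h import *
d=dict(np.load("w4.npz"));o=dict(ee_pos=d["ee"],tcp_rot=d["q"])
print(proj(d,[[.4429,.1538-.0455,.044],[.4429,.1538+.0455,.044]],o))
E
```

```text
[[0.4447 0.1557 0.044 ]
 [0.3999 0.1559 0.044 ]
 [0.4892 0.1557 0.044 ]
 [0.4452 0.1972 0.044 ]]
[[0.5739 0.1445 0.044 ]
 [0.5369 0.1442 0.044 ]
 [0.6123 0.1448 0.044 ]
 [0.5702 0.1811 0.044 ]
 [0.5783 0.1052 0.044 ]]
[[0.4245 0.1312 0.198 ]
 [0.491  0.1312 0.198 ]]
[[256.96058534 225.53378428]
 [255.13865754  98.83746671]]
```

```bash
python3 -m inch '{"linear":[[9,-5,0],[9.3,-5,0],[9,-3.7,0],[0,0,10],[0,0,15],[0,0,15],[0,0,10],[0,0,5],[0,0,0],[0,0,0]],"turn":[0,0,0,0,0,0,0,0,0,0],"grip":[-0.2,-0.2,-0.2,-0.2,-0.2,-0.2,-0.2,-0.2,-0.2,-0.2]}'
python3 snap.py w5
python3 - <<'E'
from h import *
im=get_image("scene");cv2.imwrite("pics/s5.png",cv2.resize(im["pixels"][200:400,260:500],None,fx=3,fy=3))
E
```

```text
t: 8.73
ee_pos: [0.444, 0.1539, 0.1102]
tcp_rot: [0.707, 0.707, -0.0, -0.0]
force: [-0.1, -0.5, -1.5]
grip_width: 0.776
[0.444  0.1539 0.1102] [ 7.070e-01  7.072e-01 -2.000e-04 -1.000e-04] [ 0.31  0.4   2.05 -0.    0.7   0.31]
```

View pics/w5.png

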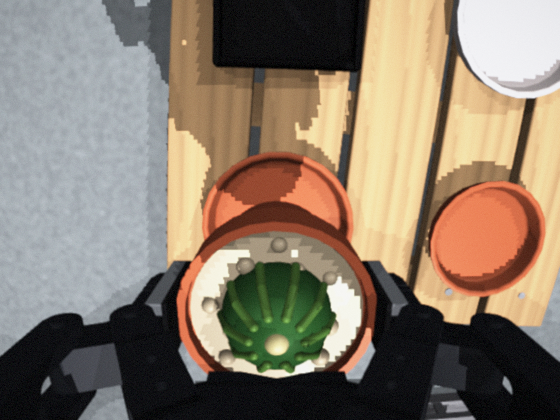

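View pics/s5.png

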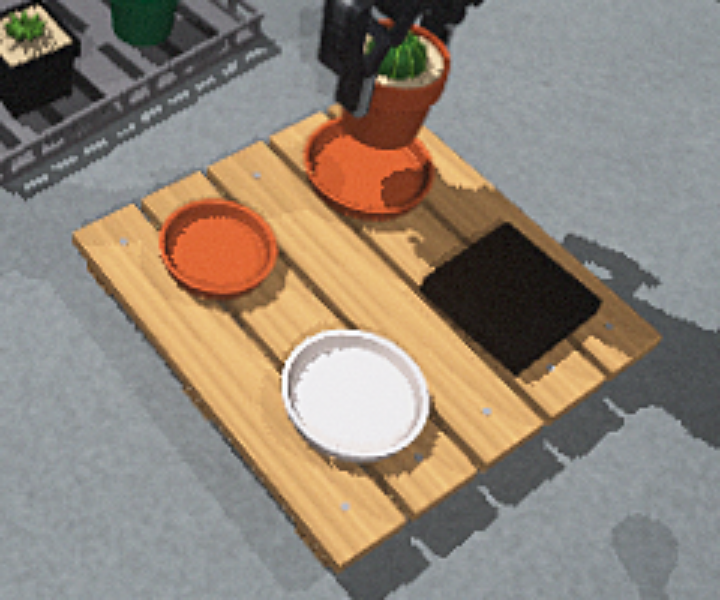

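```bash
python3 wp.py w5 .044 203,210 354,210 278,151.5; python3 wp.py w5 .044 429,238 545,235 488,182
python3 -m inch '{"linear":[[0,0,10],[0,0,12],[0,0,10],[0,0,6],[0,0,4],[0,0,3],[0,0,2],[0,0,0],[0,0,0],[0,0,0]],"turn":[0,0,0,0,0,0,0,0,0,0],"grip":[-0.2,-0.2,-0.2,-0.2,-0.2,-0.2,-0.2,-0.2,-0.2,-0.2]}'
```

```text
[[0.4008 0.1634 0.044 ]
 [0.489  0.1634 0.044 ]
 [0.4445 0.1973 0.044 ]]
[[0.5359 0.1459 0.044 ]
 [0.6126 0.1472 0.044 ]
 [0.5683 0.1806 0.044 ]]
t: 9.67
ee_pos: [0.4443, 0.1538, 0.0636]
tcp_rot: [0.707, 0.707, 0.0, 0.0]
force: [0.2, -0.6, -1.6]
grip_width: 0.78
```

```bash
python3 -m inch '{"linear":[[-0.8,0,0.5],[0,0,0.5],[0,0,0.5],[0,0,0.5],[0,0,0.5],[0,0,0],[0,0,0],[0,0,0],[0,0,0],[0,0,0]],"turn":[0,0,0,0,0,0,0,0,0,0],"grip":[-0.2,-0.2,-0.2,-0.2,-0.2,-0.2,-0.2,-0.2,-0.2,-0.2]}'
```

```text
t: 10.5
ee_pos: [0.4441, 0.1529, 0.061]
tcp_rot: [0.707, 0.707, 0.0, 0.0]
force: [-0.9, -0.6, 6.4]
grip_width: 0.776
```

```bash
python3 -m inch '{"linear":[[0,0,0],[0,0,0],[0,0,0],[0,0,0],[0,0,0],[0,0,0],[0,0,0],[0,0,-5],[0,0,-10],[0,0,-10]],"turn":[0,0,0,0,0,0,0,0,0,0],"grip":[0.55,0.6,0.7,0.8,0.9,1,1,1,1,1]}'
python3 snap.py w6
```

```text
t: 11.33
ee_pos: [0.4439, 0.1529, 0.0865]
tcp_rot: [0.707, 0.707, -0.0, -0.0]
force: [-0.3, -0.6, -0.2]
grip_width: 0.998
[0.4439 0.1529 0.0865] [ 7.071e-01  7.071e-01 -3.000e-04 -1.000e-04] [ 0.31  0.44  2.06 -0.    0.65  0.31]
```

View pics/w6.png

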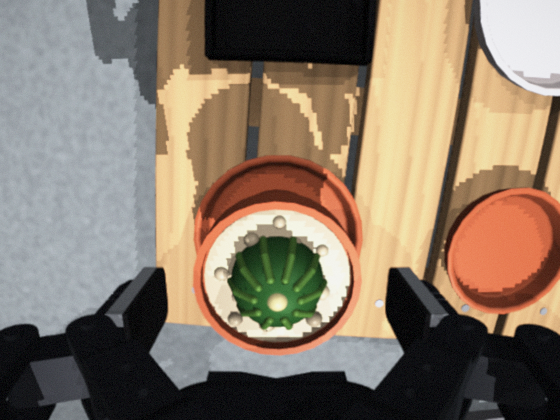

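```bash
python3 -m inch '{"linear":[[0,0,-15],[0,0,-25],[0,0,-25],[-15,0,-15],[-28,0,0],[-30,0,0],[-30,0,0],[-30,0,0],[-30,0,0],[-30,0,0]],"turn":[0,0,0,0,0,0,0,0,0,0],"grip":[1,1,1,1,1,1,1,1,1,1]}'
python3 -m inch '{"linear":[[-30,2,0],[-30,2,0],[-30,2,0],[-30,2,0],[-30,2,0],[-30,2,0],[-25,2,0],[-20,2,0],[-15,1,0],[0,0,0]],"turn":[0,0,0,0,0,0,0,0,0,0],"grip":[1,1,1,1,1,1,1,1,1,1]}'
python3 snap.py w7
```

```text
t: 12.22
ee_pos: [0.4441, -0.0415, 0.1667]
tcp_rot: [0.707, 0.707, 0.0, 0.001]
force: [-0.1, 0.5, 0.5]
grip_width: 0.997
t: 13.05
ee_pos: [0.4616, -0.2826, 0.1666]
tcp_rot: [0.708, 0.706, 0.0, 0.001]
force: [0.2, 0.6, 0.8]
grip_width: 0.995
[ 0.4616 -0.2826  0.1666] [7.078e-01 7.064e-01 1.000e-04 1.200e-03] [-0.57  0.39  1.87 -0.    0.89 -0.57]
```

View pics/w7.png

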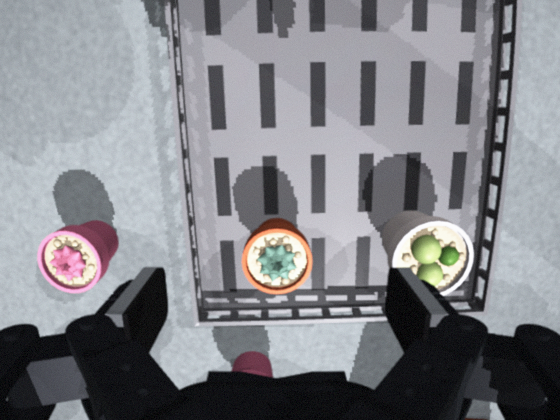

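```bash
python3 wp.py w7 .056 277.5,260 242,260 313,260 ;python3 wp.py w7 .059 431,257 389,257 474,257
```

```text
[[ 0.4622 -0.3234  0.056 ]
 [ 0.4362 -0.3234  0.056 ]
 [ 0.4883 -0.3235  0.056 ]]
[[ 0.5754 -0.3207  0.059 ]
 [ 0.5437 -0.3203  0.059 ]
 [ 0.609  -0.3212  0.059 ]]
```

```bash
python3 -m inch '{"linear":[[-10,0,0],[-15,0,0],[-15.4,0,0],[0,0,15],[0,0,20],[0,0,20],[0,0,20],[0,0,20],[0,0,15],[0,0,0]],"turn":[0,0,0,0,0,0,0,0,0,0],"grip":[1,1,1,1,1,1,1,1,1,1]}'
python3 snap.py w8
```

```text
t: 13.93
ee_pos: [0.4595, -0.32, 0.053]
tcp_rot: [0.707, 0.707, -0.0, -0.002]
force: [-0.4, 0.7, -0.8]
grip_width: 1.001
[ 0.4595 -0.32    0.053 ] [ 7.071e-01  7.071e-01 -4.000e-04 -2.400e-03] [-0.63  0.59  1.86 -0.    0.69 -0.63]
```

View pics/w8.png

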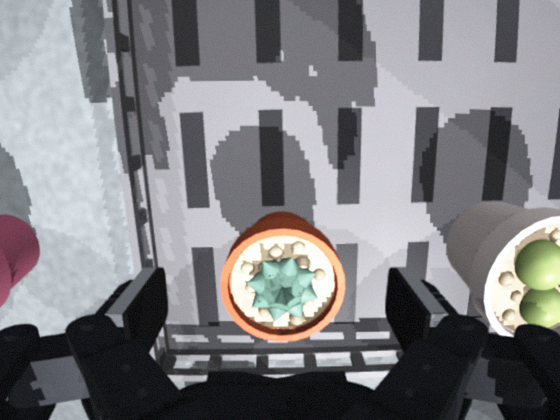

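```bash
python3 wp.py w8 .056 283.5,284 221,284 346,284
python3 -m inch '{"linear":[[-2,1,8],[0,1,8],[0,0,6],[0,0,5],[0,0,0],[0,0,0],[0,0,0],[0,0,0],[0,0,0],[0,0,0]],"turn":[0,0,0,0,0,0,0,0,0,0],"grip":[1,1,1,1,1,1,1,1,1,1]}'
```

```text
[[ 0.4622 -0.3233  0.056 ]
 [ 0.4363 -0.3234  0.056 ]
 [ 0.488  -0.3234  0.056 ]]
t: 14.82
ee_pos: [0.4632, -0.3225, 0.0291]
tcp_rot: [0.707, 0.707, 0.0, 0.0]
force: [0.3, 0.5, -0.5]
grip_width: 0.999
```

```bash
python3 -m inch '{"linear":[[-0.5,-1,2],[0,0,0],[0,0,0],[0,0,0],[0,0,0],[0,0,0],[0,0,0],[0,0,0],[0,0,0],[0,0,0]],"turn":[0,0,0,0,0,0,0,0,0,0],"grip":[0.8,0.6,0.4,0.3,0.2,0,-0.4,-0.4,-0.4,-0.4]}'
python3 snap.py w9
```

```text
t: 15.65
ee_pos: [0.4621, -0.323, 0.0272]
tcp_rot: [0.707, 0.707, 0.0, 0.0]
force: [-2.4, 1.5, 4.5]
grip_width: 0.588
[ 0.4621 -0.323   0.0272] [7.071e-01 7.071e-01 0.000e+00 1.000e-04] [-0.63  0.64  1.86 -0.    0.64 -0.63]
```

View pics/w9.png

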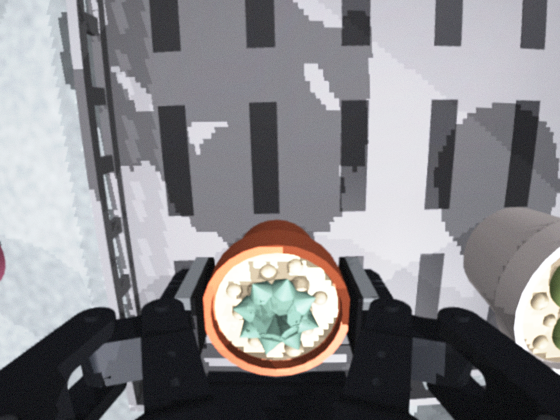

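```bash
python3 -m inch '{"linear":[[0,0,-5],[0,0,-10],[0,0,-15],[0,0,-20],[0,0,-20],[0,0,-20],[0,0,-20],[10,0,-20],[20,4,-10],[25,6,0]],"turn":[0,0,0,0,0,0,0,0,0,0],"grip":[-0.4,-0.4,-0.4,-0.4,-0.4,-0.4,-0.4,-0.4,-0.4,-0.4]}'
python3 -m inch '{"linear":[[27,7,0],[27,7,0],[27,7,0],[27,7,0],[27,7,0],[27,7,0],[27,7,0],[27,7,0],[27,7,0],[27,7,0]],"turn":[0,0,0,0,0,0,0,0,0,0],"grip":[-0.4,-0.4,-0.4,-0.4,-0.4,-0.4,-0.4,-0.4,-0.4,-0.4]}'
python3 -m inch '{"linear":[[27,7,0],[27,7,0],[27,6,0],[20,5,0],[10,0,0],[0,0,0],[0,0,0],[0,0,0],[0,0,0],[0,0,0]],"turn":[0,0,0,0,0,0,0,0,0,0],"grip":[-0.4,-0.4,-0.4,-0.4,-0.4,-0.4,-0.4,-0.4,-0.4,-0.4]}'
python3 snap.py w10
```

```text
t: 16.53
ee_pos: [0.4733, -0.2692, 0.1703]
tcp_rot: [0.708, 0.706, 0.001, 0.003]
force: [0.5, 0.1, -1.1]
grip_width: 0.589
t: 17.37
ee_pos: [0.5421, 0.0035, 0.1676]
tcp_rot: [0.707, 0.707, 0.0, 0.0]
force: [0.2, -0.1, -0.6]
grip_width: 0.588
t: 18.2
ee_pos: [0.5669, 0.1119, 0.1669]
tcp_rot: [0.708, 0.707, -0.0, -0.0]
force: [0.9, -0.5, -1.2]
grip_width: 0.59
[0.5669 0.1119 0.1669] [ 7.076e-01  7.066e-01 -1.000e-04 -0.000e+00] [ 0.17  0.44  1.78 -0.    0.92  0.18]
```

View pics/w10.png

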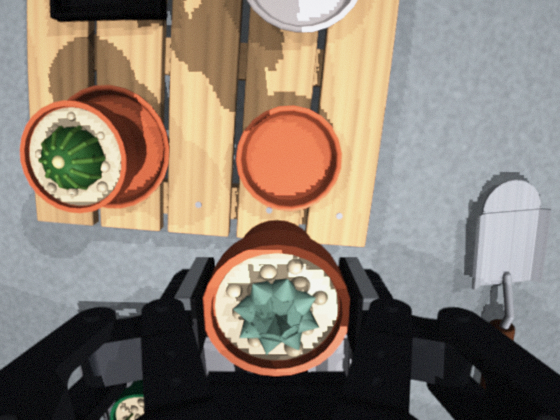

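```bash
python3 wp.py w10 .044 289,157 236,157 342,157 289,106 289,208; python3 wp.py w10 .196 203,305 351,305;  python3 wp.py w10 .094 75,157 21,157 127,157
```

```text
[[0.5755 0.1452 0.044 ]
 [0.5377 0.1453 0.044 ]
 [0.6135 0.1453 0.044 ]
 [0.5753 0.1806 0.044 ]
 [0.5758 0.1075 0.044 ]]
[[0.5415 0.1136 0.196 ]
 [0.5923 0.1136 0.196 ]]
[[0.4464 0.1526 0.094 ]
 [0.4108 0.1533 0.094 ]
 [0.4787 0.1521 0.094 ]]
```

```bash
python3 -m inch '{"linear":[[10,3,0],[12,3,0],[10.6,2,0],[0,0,10],[0,0,15],[0,0,15],[0,0,10],[0,0,5],[0,0,0],[0,0,0]],"turn":[0,0,0,0,0,0,0,0,0,0],"grip":[-0.4,-0.4,-0.4,-0.4,-0.4,-0.4,-0.4,-0.4,-0.4,-0.4]}'
python3 snap.py w11
```

```text
t: 19.08
ee_pos: [0.5751, 0.1458, 0.1116]
tcp_rot: [0.707, 0.707, -0.0, -0.0]
force: [-0.5, 0.2, 0.1]
grip_width: 0.587
[0.5751 0.1458 0.1116] [ 7.070e-01  7.072e-01 -2.000e-04 -1.000e-04] [ 0.23  0.54  1.78 -0.    0.83  0.23]
```

View pics/w11.png

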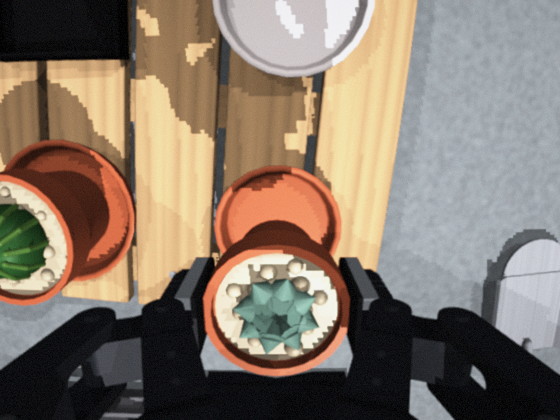

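```bash
python3 wp.py w11 .044 215,215 342,215 278,166
python3 -m inch '{"linear":[[0,0,10],[-0.5,0,12],[0,0,10],[0,0,8],[0,0,6],[0,0,4],[0,0,2],[0,0,0],[0,0,0],[0,0,0]],"turn":[0,0,0,0,0,0,0,0,0,0],"grip":[-0.4,-0.4,-0.4,-0.4,-0.4,-0.4,-0.4,-0.4,-0.4,-0.4]}'
```

```text
[[0.5385 0.1518 0.044 ]
 [0.6134 0.1519 0.044 ]
 [0.5756 0.1808 0.044 ]]
t: 19.97
ee_pos: [0.5754, 0.1452, 0.0602]
tcp_rot: [0.707, 0.707, 0.0, 0.0]
force: [0.6, -0.0, -0.1]
grip_width: 0.591
```

```bash
python3 -m inch '{"linear":[[-1,0,0.5],[0,0,0.5],[0,0,0.5],[0,0,0.5],[0,0,0.5],[0,0,0.5],[0,0,0],[0,0,0],[0,0,0],[0,0,0]],"turn":[0,0,0,0,0,0,0,0,0,0],"grip":[-0.4,-0.4,-0.4,-0.4,-0.4,-0.4,-0.4,-0.4,-0.4,-0.4]}'
```

```text
t: 20.8
ee_pos: [0.5751, 0.1442, 0.0572]
tcp_rot: [0.707, 0.707, 0.0, 0.0]
force: [-1.5, -0.2, 5.0]
grip_width: 0.588
```

```bash
python3 -m inch '{"linear":[[0,0,0],[0,0,0],[0,0,0],[0,0,0],[0,0,0],[0,0,0],[0,0,0],[0,0,-5],[0,0,-10],[0,0,-10]],"turn":[0,0,0,0,0,0,0,0,0,0],"grip":[0.2,0.3,0.4,0.5,0.7,0.9,1,1,1,1]}'
python3 snap.py w12
python3 -m inch '{"linear":[[0,0,-15],[0,0,-25],[0,0,-25],[-15,0,-20],[-25,0,0],[-28,0,0],[-28,0,0],[-28,0,0],[-28,0,0],[-28,0,0]],"turn":[0,0,0,0,0,0,0,0,0,0],"grip":[1,1,1,1,1,1,1,1,1,1]}'
python3 -m inch '{"linear":[[-28,0,0],[-28,0,0],[-28,0,0],[-28,0,0],[-28,0,0],[-28,0,0],[-24,0,0],[-20,0,0],[-15,0,0],[0,0,0]],"turn":[0,0,0,0,0,0,0,0,0,0],"grip":[1,1,1,1,1,1,1,1,1,1]}'
python3 snap.py w13
```

```text
t: 21.63
ee_pos: [0.5749, 0.1441, 0.0825]
tcp_rot: [0.707, 0.707, -0.0, -0.0]
force: [0.7, 0.5, 0.4]
grip_width: 1.005
[0.5749 0.1441 0.0825] [ 7.071e-01  7.071e-01 -2.000e-04 -1.000e-04] [ 0.23  0.58  1.79 -0.    0.78  0.23]
t: 22.52
ee_pos: [0.5752, -0.0372, 0.1679]
tcp_rot: [0.707, 0.707, 0.0, 0.001]
force: [0.7, -0.0, 0.1]
grip_width: 1.001
t: 23.35
ee_pos: [0.5753, -0.2656, 0.1677]
tcp_rot: [0.708, 0.706, 0.0, 0.001]
force: [0.0, 0.0, -0.3]
grip_width: 1.0
[ 0.5753 -0.2656  0.1677] [7.079e-01 7.063e-01 1.000e-04 1.100e-03] [-0.45  0.51  1.66 -0.    0.98 -0.45]
```

View pics/w12.png

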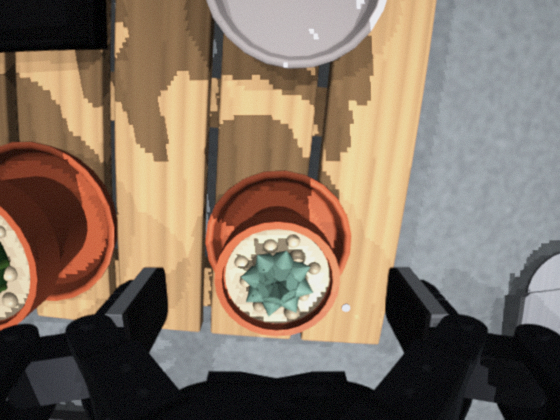

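View pics/w13.png

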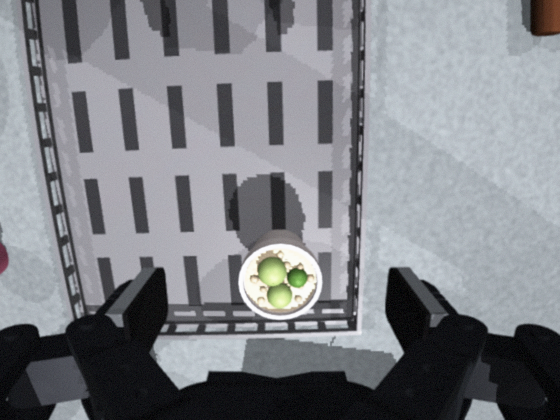

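```bash
python3 wp.py w13 .059 280.5,280 238,280 323,280 280.5,242 280.5,319
```

```text
[[ 0.5781 -0.3216  0.059 ]
 [ 0.5465 -0.3216  0.059 ]
 [ 0.6096 -0.3217  0.059 ]
 [ 0.578  -0.2916  0.059 ]
 [ 0.5781 -0.3547  0.059 ]]
```

```bash
python3 -m inch '{"linear":[[-15,0,0],[-20,1,0],[-21.5,1.5,0],[0,0,15],[0,0,20],[0,0,20],[0,0,20],[0,0,15],[0,0,10],[0,0,0]],"turn":[0,0,0,0,0,0,0,0,0,0],"grip":[1,1,1,1,1,1,1,1,1,1]}'
python3 -m inch '{"linear":[[0,0,10],[0,0,10],[0,0,10],[0,0,6],[0,0,0],[0,0,0],[0,0,0],[0,0,0],[0,0,0],[0,0,0]],"turn":[0,0,0,0,0,0,0,0,0,0],"grip":[1,1,1,1,1,1,1,1,1,1]}'
python3 snap.py w14
```

```text
t: 24.23
ee_pos: [0.5764, -0.3182, 0.0645]
tcp_rot: [0.707, 0.707, -0.0, -0.002]
force: [-0.5, 0.2, -0.7]
grip_width: 1.0
t: 25.07
ee_pos: [0.5778, -0.3195, 0.0313]
tcp_rot: [0.707, 0.707, 0.0, 0.0]
force: [0.2, -0.4, -0.0]
grip_width: 1.001
[ 0.5778 -0.3195  0.0313] [7.071e-01 7.071e-01 1.000e-04 4.000e-04] [-0.52  0.73  1.64 -0.    0.78 -0.52]
```

View pics/w14.png

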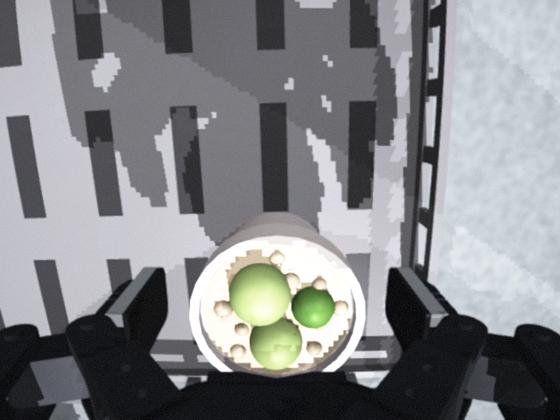

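```bash
python3 -m inch '{"linear":[[-2.3,0,2],[0,0,0],[0,0,0],[0,0,0],[0,0,0],[0,0,0],[0,0,0],[0,0,0],[0,0,0],[0,0,0]],"turn":[0,0,0,0,0,0,0,0,0,0],"grip":[1,0.8,0.6,0.4,0.2,0,-0.2,-0.2,-0.2,-0.2]}'
python3 -m inch '{"linear":[[0,0,-5],[0,0,-10],[0,0,-15],[0,0,-20],[0,0,-20],[0,0,-20],[0,0,-20],[10,0,-20],[20,0,-10],[24,0,0]],"turn":[0,0,0,0,0,0,0,0,0,0],"grip":[-0.2,-0.2,-0.2,-0.2,-0.2,-0.2,-0.2,-0.2,-0.2,-0.2]}'
python3 snap.py w15
```

```text
t: 25.95
ee_pos: [0.5776, -0.3218, 0.0293]
tcp_rot: [0.707, 0.707, -0.0, 0.0]
force: [-1.5, 0.6, 5.9]
grip_width: 0.708
t: 26.78
ee_pos: [0.5794, -0.269, 0.1735]
tcp_rot: [0.708, 0.707, 0.001, 0.003]
force: [0.3, 0.6, -0.9]
grip_width: 0.701
[ 0.5794 -0.269   0.1735] [0.7077 0.7065 0.0011 0.0034] [-0.45  0.51  1.64 -0.    0.98 -0.45]
```

View pics/w15.png

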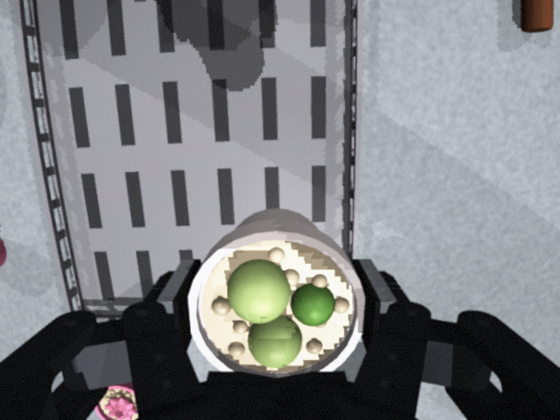

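```bash
python3 -m inch '{"linear":[[25,0,0],[26,0,0],[26,0,0],[26,0,0],[26,0,0],[26,0,0],[26,0,0],[26,0,0],[26,0,0],[26,0,0]],"turn":[0,0,0,0,0,0,0,0,0,0],"grip":[-0.2,-0.2,-0.2,-0.2,-0.2,-0.2,-0.2,-0.2,-0.2,-0.2]}'
python3 -m inch '{"linear":[[26,0,0],[26,0,0],[26,0,0],[26,0,0],[26,0,0],[26,0,0],[26,0,0],[25,0,0],[20,0,0],[10,0,0]],"turn":[0,0,0,0,0,0,0,0,0,0],"grip":[-0.2,-0.2,-0.2,-0.2,-0.2,-0.2,-0.2,-0.2,-0.2,-0.2]}'
python3 -m inch '{"linear":[[0,0,0],[0,0,0],[0,0,0],[0,0,0],[0,0,0],[0,0,0],[0,0,0],[0,0,0],[0,0,0],[0,0,0]],"turn":[0,0,0,0,0,0,0,0,0,0],"grip":[-0.2,-0.2,-0.2,-0.2,-0.2,-0.2,-0.2,-0.2,-0.2,-0.2]}'
python3 snap.py w16
```

```text
t: 27.67
ee_pos: [0.5775, -0.0074, 0.17]
tcp_rot: [0.707, 0.707, 0.0, 0.0]
force: [0.3, 0.6, -1.2]
grip_width: 0.704
t: 28.5
ee_pos: [0.5776, 0.2308, 0.17]
tcp_rot: [0.706, 0.708, 0.001, 0.0]
force: [-0.7, -0.3, -1.4]
grip_width: 0.706
t: 29.33
ee_pos: [0.5776, 0.2283, 0.1688]
tcp_rot: [0.707, 0.707, 0.0, 0.0]
force: [0.5, -0.5, -1.9]
grip_width: 0.706
[0.5776 0.2283 0.1688] [0.7071 0.7071 0.     0.    ] [ 0.36  0.49  1.68 -0.    0.97  0.36]
```

View pics/w16.png

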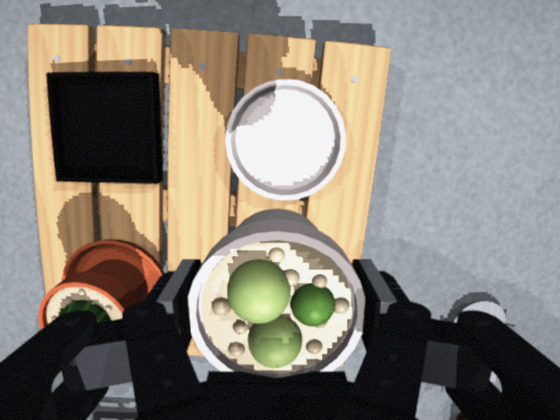

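```bash
python3 wp.py w16 .044 286,139 225.5,139 346,139 286,79 286,199; python3 wp.py w16 .197 189,310 366,310; cp pics/w16.png /dev/null
python3 - <<'E'
import cv2
a=cv2.imread("pics/w16.png");cv2.imwrite("pics/w16b.png",cv2.resize(cv2.convertScaleAbs(a[55:205,30:190],alpha=2.5,beta=20),None,fx=4,fy=4,interpolation=cv2.INTER_CUBIC))
E
```

```text
[[0.584  0.2742 0.044 ]
 [0.541  0.2743 0.044 ]
 [0.6268 0.2744 0.044 ]
 [0.5838 0.3152 0.044 ]
 [0.5843 0.2303 0.044 ]]
[[0.5469 0.2274 0.197 ]
 [0.6086 0.2274 0.197 ]]
```

View pics/w16b.png

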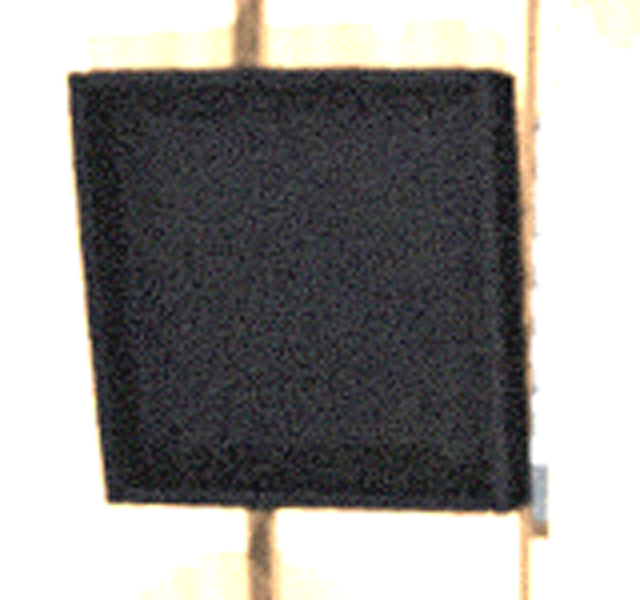

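```bash
python3 -m inch '{"linear":[[14,2,0],[17,2,0],[14.2,1.4,0],[0,0,10],[0,0,15],[0,0,15],[0,0,10],[0,0,5],[0,0,0],[0,0,0]],"turn":[0,0,0,0,0,0,0,0,0,0],"grip":[-0.2,-0.2,-0.2,-0.2,-0.2,-0.2,-0.2,-0.2,-0.2,-0.2]}'
python3 snap.py w17
```

```text
t: 30.22
ee_pos: [0.583, 0.2737, 0.1137]
tcp_rot: [0.707, 0.707, -0.0, -0.0]
force: [-0.0, 0.7, -0.5]
grip_width: 0.705
[0.583  0.2737 0.1137] [ 7.071e-01  7.072e-01 -1.000e-04 -0.000e+00] [ 0.42  0.59  1.66 -0.    0.89  0.42]
```

View pics/w17.png

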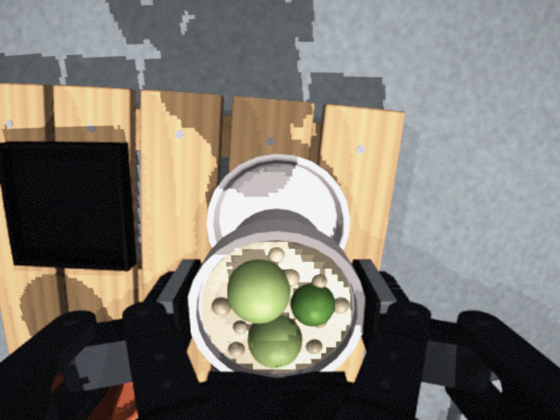

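```bash
python3 wp.py w17 .044 207,215 350,215 279,154
python3 -m inch '{"linear":[[0,0,10],[0,0,12],[0,0,10],[0,0,8],[0,0,6],[0,0,4],[0,0,2],[0,0,0],[0,0,0],[0,0,0]],"turn":[0,0,0,0,0,0,0,0,0,0],"grip":[-0.2,-0.2,-0.2,-0.2,-0.2,-0.2,-0.2,-0.2,-0.2,-0.2]}'
```

```text
[[0.5413 0.2792 0.044 ]
 [0.6265 0.2792 0.044 ]
 [0.5841 0.3153 0.044 ]]
t: 31.1
ee_pos: [0.5833, 0.2737, 0.0623]
tcp_rot: [0.707, 0.707, 0.0, 0.0]
force: [0.2, -0.4, -1.6]
grip_width: 0.706
```

```bash
python3 -m inch '{"linear":[[-0.8,0,0.5],[0,0,0.5],[0,0,0.5],[0,0,0.5],[0,0,0.5],[0,0,0.5],[0,0,0],[0,0,0],[0,0,0],[0,0,0]],"turn":[0,0,0,0,0,0,0,0,0,0],"grip":[-0.2,-0.2,-0.2,-0.2,-0.2,-0.2,-0.2,-0.2,-0.2,-0.2]}'
```

```text
t: 31.93
ee_pos: [0.583, 0.2728, 0.0592]
tcp_rot: [0.707, 0.707, 0.0, 0.0]
force: [-1.3, -1.0, 5.6]
grip_width: 0.707
```

```bash
python3 -m inch '{"linear":[[0,0,0],[0,0,0],[0,0,0],[0,0,0],[0,0,0],[0,0,0],[0,0,0],[0,0,-5],[0,0,-10],[0,0,-15]],"turn":[0,0,0,0,0,0,0,0,0,0],"grip":[0.4,0.5,0.6,0.7,0.8,0.9,1,1,1,1]}'
python3 -m inch '{"linear":[[0,0,-15],[0,0,-25],[0,0,-25],[-15,0,-15],[-25,0,0],[-26,-1,0],[-26,-1,0],[-26,-1,0],[-26,-1,0],[-26,-1,0]],"turn":[0,0,0,0,0,0,0,0,0,0],"grip":[1,1,1,1,1,1,1,1,1,1]}'
python3 -m inch '{"linear":[[-26,-1,0],[-26,-1,0],[-26,-1,0],[-24,-1,0],[-20,-1,0],[-15,-1,0],[-8,-1,0],[0,0,0],[0,0,0],[0,0,0]],"turn":[0,0,0,0,0,0,0,0,0,0],"grip":[1,1,1,1,1,1,1,1,1,1]}'
python3 snap.py w18
```

```text
t: 32.77
ee_pos: [0.5822, 0.2724, 0.0886]
tcp_rot: [0.707, 0.707, -0.001, -0.0]
force: [0.1, -0.5, 0.4]
grip_width: 1.002
t: 33.6
ee_pos: [0.578, 0.1016, 0.17]
tcp_rot: [0.707, 0.707, 0.001, 0.0]
force: [-0.1, -0.2, -0.9]
grip_width: 1.003
t: 34.43
ee_pos: [0.5711, -0.0415, 0.1691]
tcp_rot: [0.707, 0.707, 0.0, 0.0]
force: [-0.5, -0.8, -0.5]
grip_width: 0.999
[ 0.5711 -0.0415  0.1691] [7.070e-01 7.073e-01 2.000e-04 1.000e-04] [-0.09  0.43  1.79  0.    0.92 -0.09]
```

View pics/w18.png

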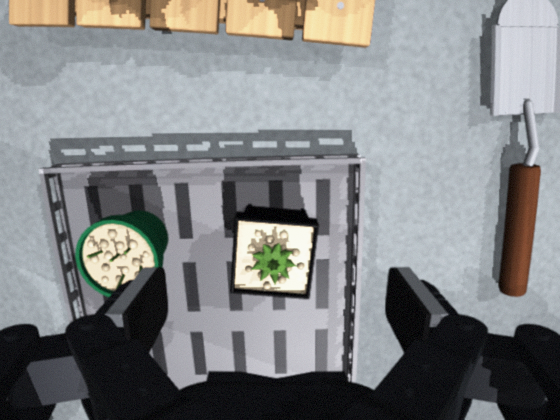

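Run:
```python
import cv2
a=cv2.imread("pics/w18.png");cv2.imwrite("pics/w18b.png",cv2.resize(cv2.convertScaleAbs(a[195:315,215:335],alpha=1.8,beta=20),None,fx=5,fy=5,interpolation=cv2.INTER_CUBIC))
```

```text
(no output)
```

View pics/w18b.png

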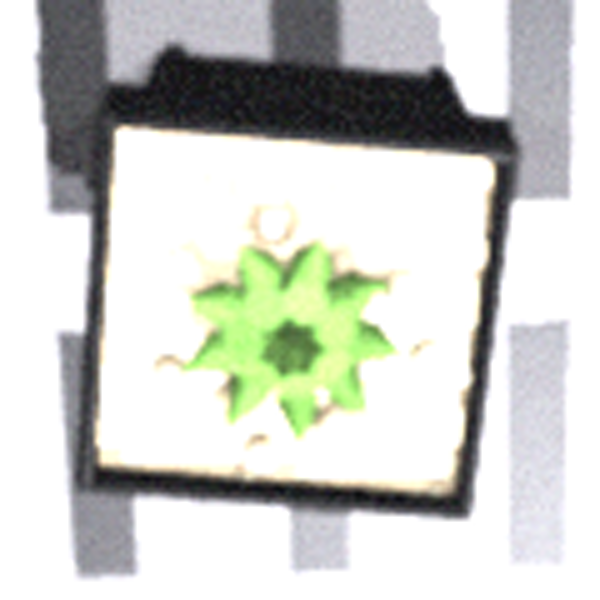

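Run:
```python
from h import *
d=dict(np.load("w18.npz"));o=dict(ee_pos=d["ee"],tcp_rot=d["q"])
def q(c,z,off,s,d=d,o=o):
    p=(np.array(c,float)+.5)/s-.5+off
    w=onplane(d,p,z,o);e=np.diff(w[[0,1,2,3,0]],axis=0);a=np.degrees(np.arctan2(e[:,1],e[:,0]))
    print(w.mean(0).round(4),np.linalg.norm(e,axis=1).round(4),((a+45)%90-45).round(1),((a+45)%90-45).mean())
q([(105,112),(515,147),(467,515),(85,487)],.062,[215,195],5)
q([(113,125),(496,155),(458,493),(97,468)],.058,[215,195],5)
d2=dict(np.load("w16.npz"));o2=dict(ee_pos=d2["ee"],tcp_rot=d2["q"])
q([(70,75),(503,73),(508,508),(108,500)],.044,[30,55],4,d2,o2)
```

```text
[ 0.5685 -0.0798  0.062 ] [0.0578 0.058  0.0573 0.0585] [-5.1 -5.3 -4.6 -4.7] -4.9040375151723
[ 0.5681 -0.0805  0.058 ] [0.0549 0.0539 0.0548 0.0542] [-4.6 -4.4 -4.3 -4.3] -4.4182487816243565
[0.4516 0.2832 0.044 ] [0.08   0.0769 0.0781 0.0774] [-1.9 -3.4 -1.6 -2. ] -2.2176246306469807
```

```bash
python3 -m inch '{"linear":[[-12,-1,0],[-14,-1,0],[-12.5,-0.8,0],[0,0,15],[0,0,20],[0,0,20],[0,0,20],[0,0,10],[0,0,0],[0,0,0]],"turn":[0,0,0,2.3,2.3,0,0,0,0,0],"grip":[1,1,1,1,1,1,1,1,1,1]}'
python3 snap.py w19;python3 - <<'E'
import cv2
a=cv2.imread("pics/w19.png");cv2.imwrite("pics/w19b.png",cv2.resize(a[200:400,150:420],None,fx=2.9,fy=2.9,interpolation=cv2.INTER_CUBIC))
E
```

```text
t: 35.32
ee_pos: [0.5679, -0.0814, 0.0837]
tcp_rot: [0.735, 0.678, -0.0, -0.0]
force: [-0.0, -0.1, -0.5]
grip_width: 1.0
[ 0.5679 -0.0814  0.0837] [ 7.351e-01  6.780e-01 -3.000e-04 -4.000e-04] [-0.16  0.56  1.83 -0.    0.76 -0.08]
```

View pics/w19b.png

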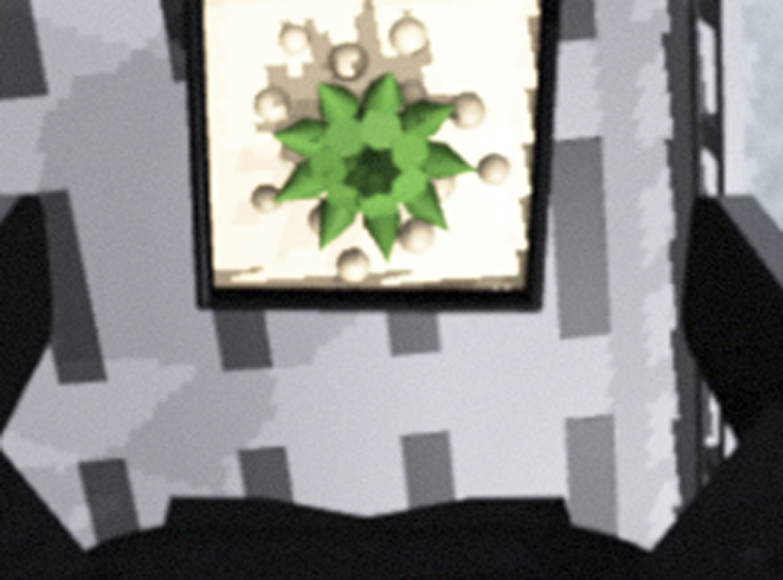

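```bash
python3 -m inch '{"linear":[[0,0,10],[0.5,0,15],[0.5,0,12],[0,0,10],[0,0,6],[0,0,0],[0,0,0],[0,0,0],[0,0,0],[0,0,0]],"turn":[0,0,0,0,0,0,0,0,0,0],"grip":[1,1,1,1,1,1,1,1,1,1]}'
python3 -m inch '{"linear":[[0,0,0],[0,0,0],[0,0,0],[0,0,0],[0,0,0],[0,0,0],[0,0,0],[0,0,0],[0,0,0],[0,0,0]],"turn":[0,0,0,0,0,0,0,0,0,0],"grip":[1,0.8,0.6,0.4,0.2,0,-0.2,-0.2,-0.2,-0.2]}'
python3 snap.py w20
```

```text
t: 36.2
ee_pos: [0.5686, -0.0798, 0.0314]
tcp_rot: [0.735, 0.678, 0.0, 0.0]
force: [0.8, -0.1, -0.2]
grip_width: 0.999
t: 37.03
ee_pos: [0.5685, -0.0798, 0.0313]
tcp_rot: [0.735, 0.678, 0.0, 0.0]
force: [-0.8, 0.5, 5.2]
grip_width: 0.693
[ 0.5685 -0.0798  0.0313] [7.349e-01 6.781e-01 2.000e-04 2.000e-04] [-0.16  0.64  1.84  0.    0.66 -0.08]
```

View pics/w20.png

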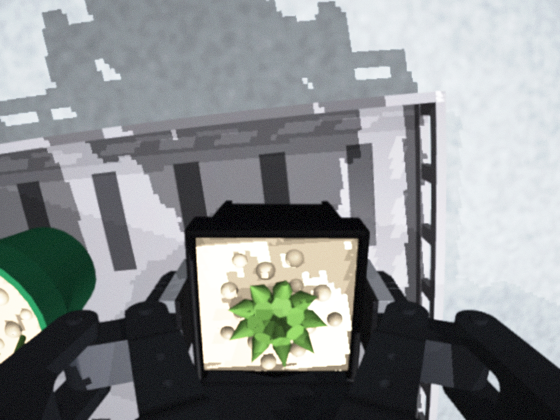

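```bash
python3 -m inch '{"linear":[[0,0,-5],[0,0,-10],[0,0,-15],[0,0,-20],[0,0,-20],[0,0,-20],[0,0,-20],[0,0,-20],[0,0,-10],[10,-5,0]],"turn":[0,0,0,0,0,0,-1,-1,-0.7,0],"grip":[-0.2,-0.2,-0.2,-0.2,-0.2,-0.2,-0.2,-0.2,-0.2,-0.2]}'
python3 -m inch '{"linear":[[22,-8,0],[26,-10,0],[26,-10,0],[26,-10,0],[26,-10,0],[26,-10,0],[26,-10,0],[26,-10,0],[26,-10,0],[26,-10,0]],"turn":[0,0,0,0,0,0,0,0,0,0],"grip":[-0.2,-0.2,-0.2,-0.2,-0.2,-0.2,-0.2,-0.2,-0.2,-0.2]}'
python3 -m inch '{"linear":[[24,-10,0],[16,-9,0],[10,-5,0],[0,0,0],[0,0,0],[0,0,0],[0,0,0],[0,0,0],[0,0,0],[0,0,0]],"turn":[0,0,0,0,0,0,0,0,0,0],"grip":[-0.2,-0.2,-0.2,-0.2,-0.2,-0.2,-0.2,-0.2,-0.2,-0.2]}'
python3 snap.py w21;python3 - <<'E'
import cv2
a=cv2.imread("pics/w21.png");cv2.imwrite("pics/w21b.png",cv2.resize(cv2.convertScaleAbs(a[40:240,180:400],alpha=2.5,beta=15),None,fx=3,fy=3,interpolation=cv2.INTER_CUBIC))
E
```

```text
t: 37.92
ee_pos: [0.5658, -0.0707, 0.1738]
tcp_rot: [0.719, 0.695, 0.002, 0.003]
force: [0.5, 0.4, -0.9]
grip_width: 0.692
t: 38.75
ee_pos: [0.4719, 0.1908, 0.1696]
tcp_rot: [0.719, 0.695, -0.001, -0.001]
force: [0.1, -0.3, -1.6]
grip_width: 0.692
t: 39.58
ee_pos: [0.452, 0.2398, 0.1708]
tcp_rot: [0.719, 0.695, 0.0, 0.0]
force: [-0.8, 0.6, -1.6]
grip_width: 0.695
[0.452  0.2398 0.1708] [0.7191 0.6949 0.     0.    ] [ 0.46  0.34  1.92 -0.    0.87  0.5 ]
```

View pics/w21.png

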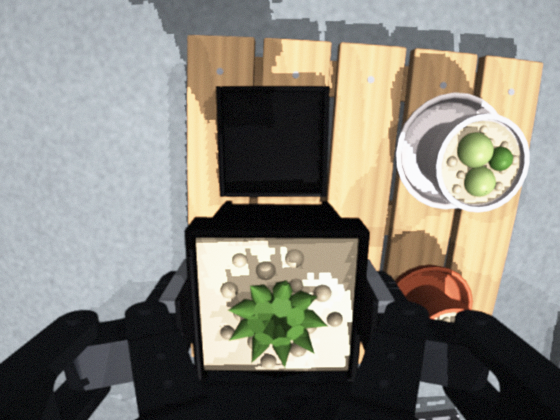

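View pics/w21b.png

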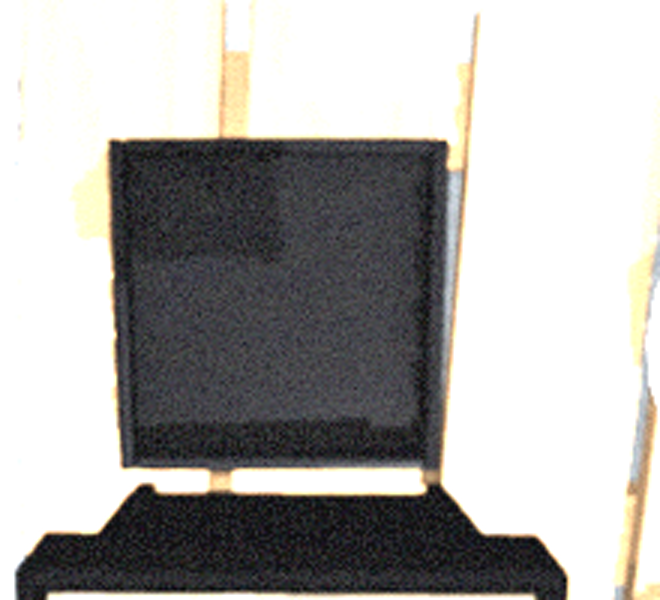

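Run:
```python
from h import *
d=dict(np.load("w21.npz"));o=dict(ee_pos=d["ee"],tcp_rot=d["q"])
def q(c,z,off,s,d=d,o=o):
    p=(np.array(c,float)+.5)/s-.5+off
    w=onplane(d,p,z,o);e=np.diff(w[[0,1,2,3,0]],axis=0);a=np.degrees(np.arctan2(e[:,1],e[:,0]))
    print(w.mean(0).round(4),np.linalg.norm(e,axis=1).round(4),((a+45)%90-45).round(1),((a+45)%90-45).mean())
q([(109,142),(447,142),(439,467),(123,466)],.044,[180,40],3)
R=Ro.from_quat(o["tcp_rot"]).as_matrix();print(np.degrees(np.arctan2(R[1,0],R[0,0])))
top=get_image("top");cv2.imwrite("pics/t21.png",cv2.resize(top["pixels"][160:290,105:245],None,fx=4.6,fy=4.6,interpolation=cv2.INTER_CUBIC))
a=cv2.imread("pics/w21.png");cv2.imwrite("pics/w21c.png",cv2.resize(cv2.convertScaleAbs(a[200:400,170:390],alpha=2.5,beta=15),None,fx=3,fy=3,interpolation=cv2.INTER_CUBIC))
```

```text
[0.4506 0.283  0.044 ] [0.0785 0.0775 0.0784 0.0773] [-2.  -1.6 -2.1 -1.5] -1.8043562754410676
88.04481609785937
```

View pics/w21c.png

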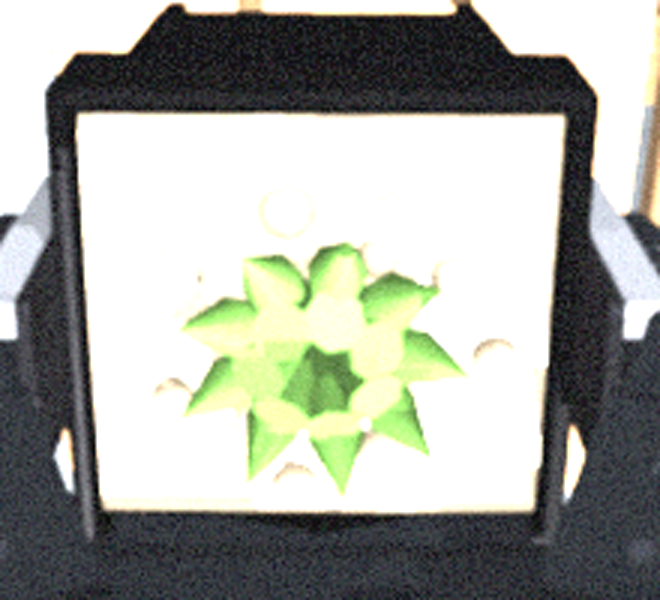

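```bash
python3 -m inch '{"linear":[[14,-1,0],[15,-1,0],[13.6,-0.9,0],[0,0,10],[0,0,15],[0,0,15],[0,0,10],[0,0,5],[0,0,0],[0,0,0]],"turn":[0,0,0,0,0,0,0,0,0,0],"grip":[-0.2,-0.2,-0.2,-0.2,-0.2,-0.2,-0.2,-0.2,-0.2,-0.2]}'
python3 snap.py w22;python3 - <<'E'
import cv2
a=cv2.imread("pics/w22.png");cv2.imwrite("pics/w22b.png",cv2.resize(cv2.convertScaleAbs(a[100:400,170:390],alpha=2.5,beta=15),None,fx=2,fy=2,interpolation=cv2.INTER_CUBIC))
E
```

```text
t: 40.52
ee_pos: [0.4503, 0.283, 0.1157]
tcp_rot: [0.719, 0.695, -0.0, -0.0]
force: [0.2, -0.8, -2.0]
grip_width: 0.691
[0.4503 0.283  0.1157] [ 7.187e-01  6.953e-01 -2.000e-04 -0.000e+00] [ 0.54  0.46  1.91 -0.    0.77  0.57]
```

View pics/w22b.png

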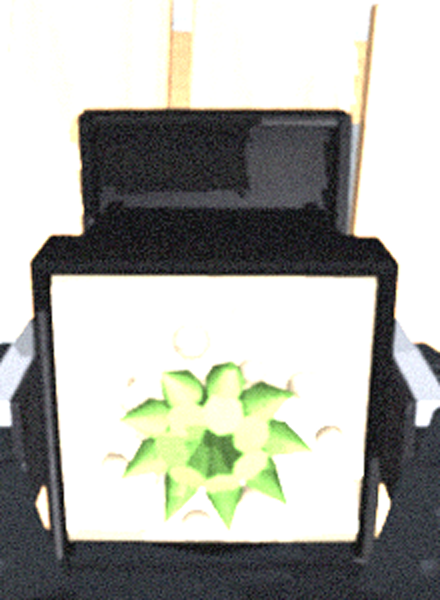

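View pics/t21.png

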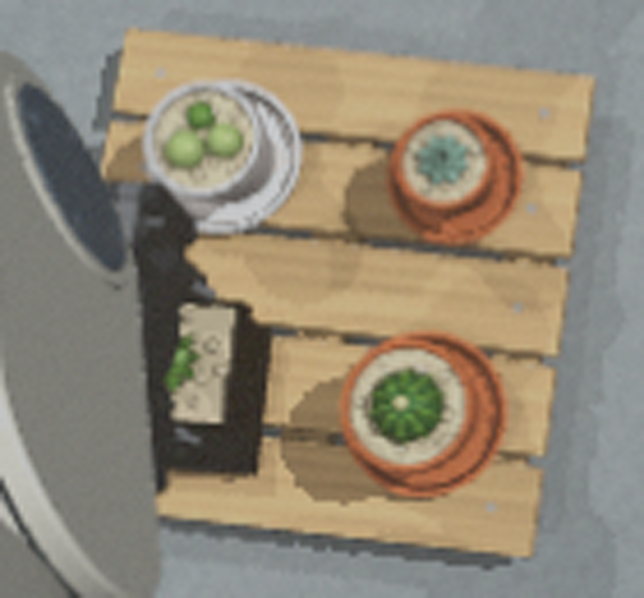

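```bash
python3 wp.py w22 .044 210,156.5 345,156.5
python3 -m inch '{"linear":[[0,0,10],[0,0,12],[0,0,10],[0,0,8],[0,0,6],[0,0,4],[0,0,2],[0,0,0],[0,0,0],[0,0,0]],"turn":[0,0,0,0,0,0,0,0,0,0],"grip":[-0.2,-0.2,-0.2,-0.2,-0.2,-0.2,-0.2,-0.2,-0.2,-0.2]}'
```

```text
[[0.413  0.3243 0.044 ]
 [0.4909 0.3217 0.044 ]]
t: 41.4
ee_pos: [0.4506, 0.2831, 0.0642]
tcp_rot: [0.719, 0.695, 0.0, 0.0]
force: [0.2, -0.3, -0.3]
grip_width: 0.691
```

```bash
python3 -m inch '{"linear":[[-0.5,0,0.5],[0,0,0.5],[0,0,0.5],[0,0,0.5],[0,0,0.5],[0,0,0.4],[0,0,0],[0,0,0],[0,0,0],[0,0,0]],"turn":[0,0,0,0,0,0,0,0,0,0],"grip":[-0.2,-0.2,-0.2,-0.2,-0.2,-0.2,-0.2,-0.2,-0.2,-0.2]}'
```

```text
t: 42.23
ee_pos: [0.4503, 0.2825, 0.0613]
tcp_rot: [0.719, 0.695, 0.0, 0.0]
force: [-2.0, -0.8, 5.3]
grip_width: 0.688
```

Contact; release, rise and back off clear of the view.

```bash
python3 -m inch '{"linear":[[0,0,0],[0,0,0],[0,0,0],[0,0,0],[0,0,0],[0,0,0],[0,0,0],[0,0,-5],[0,0,-10],[0,0,-15]],"turn":[0,0,0,0,0,0,0,0,0,0],"grip":[0.4,0.5,0.6,0.7,0.8,0.9,1,1,1,1]}'
python3 -m inch '{"linear":[[0,0,-15],[0,0,-25],[0,0,-25],[-15,0,-15],[-25,0,0],[-26,0,0],[-26,0,0],[-26,0,0],[-26,0,0],[-26,0,0]],"turn":[0,0,0,0,0,0,0,0,0,0],"grip":[1,1,1,1,1,1,1,1,1,1]}'
python3 -m inch '{"linear":[[-26,0,0],[-26,0,0],[-26,0,0],[-26,0,0],[-26,0,0],[-26,0,0],[-26,0,0],[-26,0,0],[-15,0,0],[0,0,0]],"turn":[0,0,0,0,0,0,0,0,0,0],"grip":[1,1,1,1,1,1,1,1,1,1]}'
python3 - <<'E'
from h import *
im=get_image("top");np.savez("top1.npz",**im);cv2.imwrite("pics/t23.png",cv2.resize(im["pixels"][160:290,105:245],None,fx=4.6,fy=4.6,interpolation=cv2.INTER_CUBIC))
cv2.imwrite("pics/t23f.png",im["pixels"])
im=get_image("scene");np.savez("sc1.npz",**im);cv2.imwrite("pics/s23.png",cv2.resize(im["pixels"][200:400,260:500],None,fx=3,fy=3,interpolation=cv2.INTER_CUBIC))
E
```

```text
t: 43.07
ee_pos: [0.4496, 0.2821, 0.091]
tcp_rot: [0.719, 0.695, -0.001, -0.0]
force: [-0.3, 0.3, -0.1]
grip_width: 1.001
t: 43.9
ee_pos: [0.4445, 0.1114, 0.1719]
tcp_rot: [0.719, 0.695, 0.001, 0.0]
force: [-0.2, -0.6, -0.6]
grip_width: 0.998
t: 44.73
ee_pos: [0.4376, -0.1127, 0.1719]
tcp_rot: [0.72, 0.694, 0.0, 0.001]
force: [-0.7, 0.6, 0.2]
grip_width: 1.001
```

View pics/t23.png

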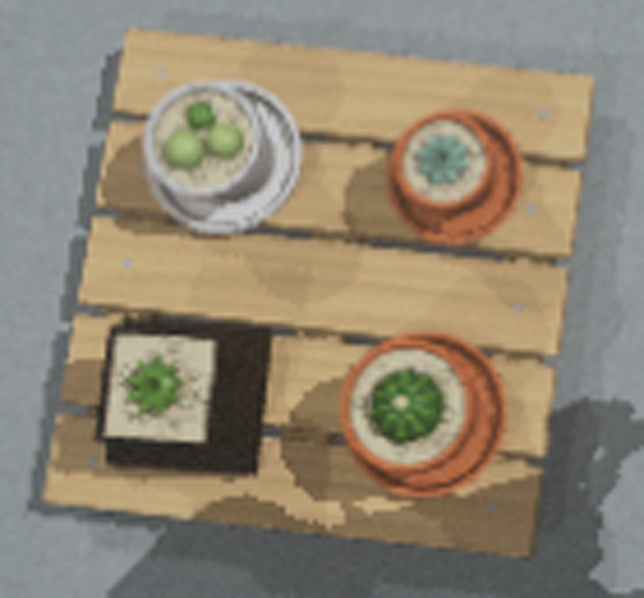

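View pics/s23.png

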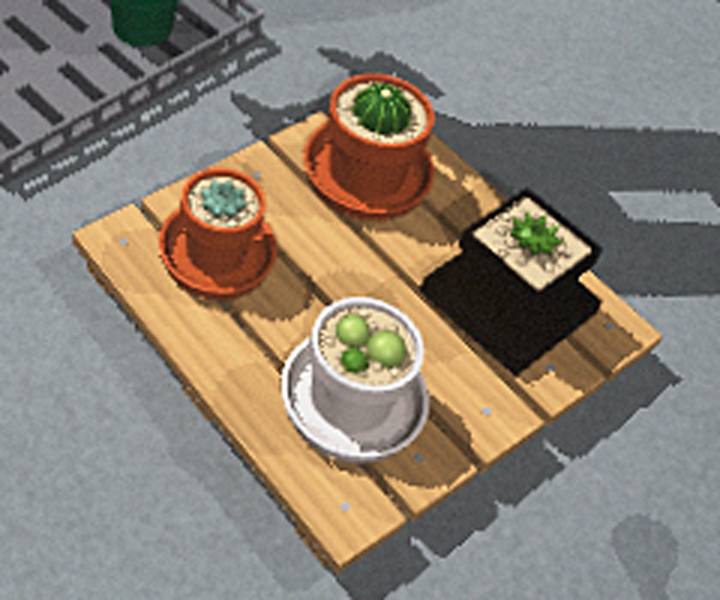

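View pics/t23f.png

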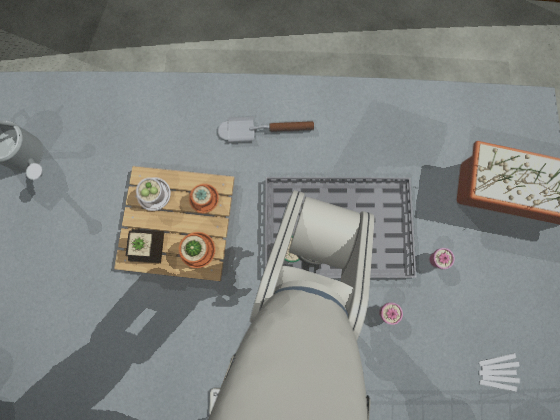

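Run:
```python
from h import *
im=dict(np.load("top1.npz"))
B=lambda p:(np.array(p,float)+.5)/4.6-.5+[105,160]
for n,p,z,s in [("white",(203,141),.089,(.5830,.2730)),("small",(441,162),.086,(.5745,.144)),("large",(406,402),.094,(.444,.153))]: w=onplane(im,B(p),z)[0];print(n,w.round(4),(w[:2]-s).round(4))
q=onplane(im,B([(116,333),(215,341),(207,444),(104,437)]),.089);print("black",q.mean(0).round(4));e=np.diff(q[[0,1,2,3,0]],axis=0);print(((np.degrees(np.arctan2(e[:,1],e[:,0]))+45)%90-45).round(1))
P=cloud(im)
for n,c,lo in [("white",(.583,.273),.078),("small",(.5745,.144),.075),("large",(.444,.153),.083),("black",(.4505,.2825),.078)]:
    m=(np.hypot(P[...,0]-c[0],P[...,1]-c[1])<.05)&(P[...,2]>lo);v=P[m];print(n,((v.min(0)+v.max(0))/2).round(4)[:2],np.ptp(v,0).round(4),v[:,2].max().round(3),cv2.minAreaRect((v[:,:2]*1000).astype(np.float32)))
```

```text
white [0.5803 0.2712 0.089 ] [-0.0027 -0.0018]
small [0.5729 0.1444 0.086 ] [-0.0016  0.0004]
large [0.4448 0.1532 0.094 ] [0.0008 0.0002]
black [0.4484 0.2826 0.089 ]
[-2.9  0.  -2.  -1.7]
white [0.5817 0.2708] [0.0599 0.0604 0.0204] 0.099 ((581.0034790039062, 271.1666259765625), (59.9799690246582, 59.4453125), 66.60612487792969)
small [0.5747 0.1433] [0.0516 0.05   0.0197] 0.095 ((574.2774047851562, 143.23876953125), (50.04724884033203, 51.36758041381836), 69.7935562133789)
large [0.4427 0.153 ] [0.0666 0.066  0.0281] 0.112 ((443.2167053222656, 152.99575805664062), (65.53626251220703, 65.85420989990234), 64.8971939086914)
black [0.4488 0.2826] [0.0615 0.062  0.0251] 0.103 ((449.0221862792969, 282.77984619140625), (60.74102020263672, 60.352500915527344), 87.88883972167969)
```

```bash
python3 -m inch '{"linear":[[0,0,-10],[0,0,-10],[0,0,0],[0,0,0],[0,0,0],[0,0,0],[0,0,0],[0,0,0],[0,0,0],[0,0,0]],"turn":[0,0,0,0,0,0,0,0,0,0],"grip":[1,1,1,1,1,1,1,1,1,1]}'
python3 -c "from station import *;print(close_job())"
```

```text
t: 45.67
ee_pos: [0.4371, -0.1103, 0.1907]
tcp_rot: [0.719, 0.695, -0.0, -0.0]
force: [0.1, -0.3, -0.9]
grip_width: 1.0
the job is handed in; nothing more can be done
None
```

All four plants are standing upright in their matching saucers, and I handed the job in at about 45.7 s with the gripper open and clear. I placed them in the order large terracotta, small terracotta, white, then square black. Each was lowered until it pressed lightly (about 5–6 N) and then released.

**Final checks (top and scene cameras):**
- **Position:** each pot's axis is within about 2–3 mm of the middle of its saucer. The white pot is the farthest off, at 2–3 mm. The top and wrist cameras differ by up to about 2 mm, so I aimed between the two readings.
- **Black pot:** it sits about -2° from the world axes, against about -1.9° for its saucer, so it is square to within the measurement scatter.
- **Left alone:** the saucers and trowel show no visible movement, and the pink look-alikes are where they were.
- **Green pot:** it is still in the tray and I never touched it. The arm hid most of it in the last top picture, so I could not fully recheck it there.

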